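# Check two freshly pressed bushes with the test mandrel

### The arm

A 6-joint arm with a two-finger parallel gripper is mounted at the origin on a cart in front of the work surface, level with it; the furniture and walls round the work are solid. World frame = base frame: x ahead of the robot, y to its left, z up, the work surface at z = 0. Lengths are in mm, angles in rad, forces in N, time in s.
With the tool pointing down it reaches from about 350 to 875 mm from the base axis. Payload 4.2 kg.
Tool frame: the origin (TCP) lies between the finger pads; the fingertips stand 25 mm ahead of it and the grasp point (between the pads) lies 6 mm ahead of it; z points along the fingers, y is the line along which they close (so a half turn about z gives the same grasp; the last joint's range is limited). The gripper opens to 85 mm and grips with 20 to 120 N. Pads are 22 mm wide; open, the fingers measure 114 mm over their backs; the gripper's body (76 mm by 85 mm) begins 54 mm behind the grasp point. The pads swing forward as they close: fully open they stand 13 mm farther back than shut.
Start: joints at [-0.912, 0.385, 0.008, 0, -1.194, -0.259], TCP at [243.284, -575.684, 234.612] pointing down, gripper open.
Joint ranges: [-3.14, 3.14], [-1.21, 2.06], [-1.07, 1.41], [-3.16, 2.05], [-2.99, -0.16], [-3.1, 3.1]. Speed limits (rad/s): [2.79, 2.79, 3.14, 3.14, 3.14, 3.14].

### API

Orientations are given as a unit quaternion [x, y, z, w].
In Python, from bench import read_state, imaging, workorder, nets gives the robot as it stands.
- The arm moves only by the tool apply_moves, never from a script. Its argument "rows" is a list of rows, each an object with "hand": the opening, from -1 (shut) to 1 (fully open); "delta_pos": the shift along the tool's x, y, z in mm, a list of three; "yaw": the turn about the tool's z in rad. A call has 1 to 12 rows; each row is the pose to reach, as a shift and turn from the pose commanded when the call began, along the tool's axes at that moment; what a row does not reach only later rows make up. A row lasts 1/12 s, in which the tool goes at most 41.7 mm and 7.16 degrees, less where a joint would pass 70% of its speed; a pose out of reach is approached as far as the arm can. A call with a gripper value outside its range is refused whole. The fingers move at their own pace and stop on an object; the grip force is fixed at half the most. Time passes only in rows, so rows that repeat a pose let the fingers close. It gives the time, the measured TCP pose, the force, the opening and the grip force at its end, in the units of the state.
- read_state(): the state, without advancing time (a new reading comes with each control period).
- imaging.get_image(name): name is "scene" or "side" or "wrist"; returns a dict with "pixels" (384x512x3 uint8, red, green, blue), "fx", "fy", "cx", "cy" (pixels), "dist" ([k1, k2, p1, p2, k3] as OpenCV has them; the pictures are not rectified), "xyz" and "rotation" of the camera in the world. Camera axes: x right, y down, z forward; pixel columns grow to the right and rows downward; lengths in mm; the calibration is good to about 2 mm. A picture is of the moment at which its call begins. There is no depth.
- workorder.job_done(): hands the job in; it is judged then, once.
Trained networks look in the newest picture that a camera, given by its name, has taken for a name from the list of things; names that differ only in an ending like _2 or _b are one class to them, and where a whole thing is asked for, a point or a joint stands for the part that bears it (a point fixed in the world has none). Each returns a list of dicts, best first, with "score" (0 to 1); they miss things now and then, are a little off and sometimes report something else, mostly with a low value. They report only what shows in the picture. A call takes as long as a camera call. They do not tell look-alikes from the thing itself.
- nets.find_in(camera, query): "location" ([row, column] in pixels, amid what is visible of it).
- nets.pinpoint(camera, query): "location" ([row, column] in pixels: a listed point, or the origin of a listed thing).
The state is a dict: "clock": time; "joints": joint angles; "joint_vel": joint speeds; "joint_efforts": joint torques, N m; "position": TCP position; "ee_rot": TCP orientation; "contact_force": force on the tool from outside, world axes, zero at the start; "wrist_torque": the same for the moment, N m; "gripper_width": finger opening in mm; "grasp_force": force on a finger pad.
Only numpy, scipy, OpenCV 4.12 (cv2) and the standard library are available. Lean on these libraries where they do the work, as an engineer would, in place of code of your own. Each camera call takes 0.05 s, during which the arm holds its last target. There are 200 camera calls.

### The job

Two bronze bushes have just been pressed into the red-brown pivot bracket; check that they line up. Take the 16 mm test mandrel (green handle) from the gauge stand and let it down from above, gently and without forcing it or shoving the bracket along, first through the upper bush and then through the lower one. Finish still holding it upright there, its full-thickness shank out below the lower bush and its collar about 12 mm clear above the upper one, so that I can try a feeler gauge round it; leave the other mandrels and the things on the bench where they are.

Things in the scene. Friction and masses are not known exactly. Their poses are not given: they have to be found in the camera images.
- mandrel_16: Loose test mandrel, ribbed GREEN handle, 0.2 to 0.34 kg, hanging upright in one of the stand's holes (which varies), collar on its top. Origin on the axis under the steel collar, z up. Collar 36 mm dia, z 0 to 5 mm; handle 28 mm dia, z 5 to 47 mm (grip it here from above). Steel shank 16 mm dia down to z = -96 mm, then a tapered nose to a 5 mm tip at z = -108 mm.
- mandrel_nose (a point): Tip of the green mandrel's nose, on its axis, 108 mm below the underside of its collar.
- bracket: Loose C-shaped steel bracket, red-brown, 2 to 3.4 kg; slides if pushed with 10 to 25 N. Origin on the bench, on the bushes' common vertical axis (z). Base plate 12 mm thick, x -40 to 64, y -44 to 44 mm; back plate x 36 to 48 mm, 60 mm wide; open side -x. Two ears with round ends (radius 24 mm), z 52 to 66 and 106 to 120 mm, each with a flanged bronze bush. Top of all: 123 mm.
- upper_bush (a point): Centre of the upper bush's mouth, on the axis, 123 mm above the bench. Plain through bore 18 mm dia, from 123 down to 104 mm; flange 34 mm dia, 3 mm thick on top of the ear.
- lower_bush (a point): Centre of the lower bush's mouth, on the axis, 69 mm above the bench. Same bush: bore 18 mm dia from 69 down to 50 mm. Below it is 38 mm of free space to the base plate.
- gauge_stand: Grey sheet-steel gauge stand, fixed, 76 (x) by 190 (y) by 122 mm high; origin under its centre at bench level, z up. Three 24 mm holes along its y axis at y = -58, 0, 58 mm, a mandrel hanging in each, 30 mm between handles: close the fingers along the stand's x axis. Lift a mandrel 108 mm to clear it (handles of the others reach 169 mm height).
- mandrel_12: Another mandrel of the same build with a BLUE handle and a 12 mm shank, hanging in the stand; leave it. Origin as for the green one.
- mandrel_20: Another mandrel of the same build with a RED handle and a 20 mm shank, hanging in the stand; leave it. Origin as for the green one.
- spare_bush: Loose flanged bronze bush, 34 mm wide, 19 mm high, standing on the bench towards the back; bystander. Origin under its centre.
- caliper: Loose vernier caliper, 210 mm long, lying flat to the right of the bracket; bystander. Origin under its middle.
- oil_can: Loose red oil can with a thin spout, 167 mm high, to the right and behind the bracket; bystander. Origin under its middle.
There are look-alikes about, which are no part of the job. Leave any orange look-alike of the mandrel_16 alone.

How it is judged:
By the outcome, as a careful person would: the job done as asked, in the order asked, and still so for the second after the job is handed in, while the arm keeps its last pose, push and grip.
It also fails if it takes over 58 s, if anything falls off the work surface, if the arm or the gripper's body presses on something with over 40 N, if the wrist force passes 120 N, or if a joint passes its speed limit or range.

## Working session

There is one attempt and no reset: what is moved stays moved. The work goes in short steps, Python scripts to look and compute and a tool call to move; the robot and the scene stay as the last step left them, time stands still between calls to the robot, and variables do not carry over. Pictures are saved under pics/ and viewed, at most 13 in all, crops included, and the job is handed in when it is done.

Besides the shell and the picture viewer there is one more tool, called after "Request:" as name([rows], argument=value, ...), one row to a line, values as JSON. apply_moves: Moves the arm, as the interface text tells. Its arguments: {"type":"object","properties":{"rows":{"type":"array"}},"required":["rows"]}

```bash
mkdir -p pics; cat > h.py <<'E'
import numpy as np, cv2
from bench import read_state, imaging, workorder, nets
def K(c): return np.array([[c['fx'],0,c['cx']],[0,c['fy'],c['cy']],[0,0,1.]])
def rot(c):
    R=np.array(c['rotation'],float)
    if R.shape!=(3,3):
        from scipy.spatial.transform import Rotation as S; R=S.from_quat(R).as_matrix()
    return R
def ray(c,rc):
    p=cv2.undistortPoints(np.array([[[rc[1],rc[0]]]],float),K(c),np.array(c['dist'],float))[0,0]
    d=rot(c)@np.array([p[0],p[1],1.]); return np.array(c['xyz'],float),d/np.linalg.norm(d)
def tri(rs):
    A=0;b=0
    for o,d in rs:
        P=np.eye(3)-np.outer(d,d);A=A+P;b=b+P@o
    x=np.linalg.solve(A,b); return x,[round(float(np.linalg.norm((np.eye(3)-np.outer(d,d))@(x-o))),1) for o,d in rs]
def onz(r,z): o,d=r; return o+d*(z-o[2])/d[2]
def proj(c,X):
    R=rot(c); rv=cv2.Rodrigues(R.T)[0]; t=-R.T@np.array(c['xyz'],float)
    p=cv2.projectPoints(np.array([X],float),rv,t,K(c),np.array(c['dist'],float))[0][0,0]; return p[::-1]
def save(c,n): cv2.imwrite('pics/'+n,cv2.cvtColor(c['pixels'],cv2.COLOR_RGB2BGR))
E
python3 - <<'E'
from h import *
s=read_state(); print(s)
for n in ('scene','side','wrist'):
    c=imaging.get_image(n); save(c,n+'0.png'); print(n,np.round(c['xyz'],1),np.round(c['rotation'],3),c['fx'],c['cx'],c['cy'],c['dist'])
    for q in ('mandrel_16','mandrel_12','mandrel_20','bracket','upper_bush','lower_bush','gauge_stand'):
        print(n,q,[(np.round(d['location'],1).tolist(),round(d['score'],2)) for d in nets.pinpoint(n,q)[:4]])
a=[cv2.imread(f'pics/{n}0.png') for n in('scene','side','wrist')]
cv2.imwrite('pics/m.png',cv2.resize(np.hstack(a[:2]),(800,300)))
E
```

```text
{'clock': 0.0, 'joints': array([-9.12372832e-01,  3.85552518e-01,  6.62996961e-03, -5.17379764e-04,
       -1.19398733e+00, -2.58588833e-01]), 'joint_vel': array([-8.29659390e-04, -6.96982176e-04,  1.66288091e-04,  9.28755213e-05,
        6.46414712e-04, -1.04186983e-03]), 'joint_efforts': array([ 3.56147775e-04, -3.92288733e+01,  1.88400686e+01,  4.18607578e+00,
       -4.62995900e-03, -1.60790353e-05]), 'position': array([ 243.08425934, -575.16688945,  233.52290121]), 'ee_rot': array([-1.98494652e-01,  9.80101372e-01,  1.05404679e-03, -2.52131784e-04]), 'contact_force': array([-0.68677106,  0.28436128, -0.36821443]), 'wrist_torque': array([-0.00099935,  0.03884359, -0.02769483]), 'grasp_force': 0.0, 'gripper_width': 85.25260217080952}
scene [-86.1 427.3 907.1] [-0.392  0.845 -0.332  0.151] 403.8491667309071 253.43006642694692 190.25118634355567 [-0.01971072  0.          0.          0.          0.        ]
scene mandrel_16 [([275.2, 119.8], 0.94), ([216.1, 185.4], 0.88), ([229.5, 173.3], 0.82), ([216.1, 236.0], 0.79)]
scene mandrel_12 [([275.2, 119.8], 0.94), ([216.1, 185.4], 0.88),
[... 630 characters left out ...]
[304.5, 317.8], 0.63), ([214.4, 289.3], 0.57), ([248.0, 281.5], 0.49)]
side mandrel_20 [([262.6, 297.0], 0.72), ([304.5, 317.8], 0.63), ([214.4, 289.3], 0.57), ([248.0, 281.5], 0.49)]
side bracket [([200.9, 261.5], 0.56), ([279.4, 311.6], 0.43)]
side upper_bush [([179.6, 264.3], 0.78)]
side lower_bush [([191.9, 262.0], 0.62)]
side gauge_stand [([275.1, 293.8], 0.64)]
wrist [ 177.8 -601.7  373.4] [0.547 0.825 0.117 0.077] 269.9307180270411 262.3221140219681 190.6837809017643 [-0.04137093  0.          0.          0.          0.        ]
wrist mandrel_16 []
wrist mandrel_12 []
wrist mandrel_20 []
wrist bracket [([363.1, 447.5], 0.75)]
wrist upper_bush []
wrist lower_bush []
wrist gauge_stand []
```

View pics/scene0.png

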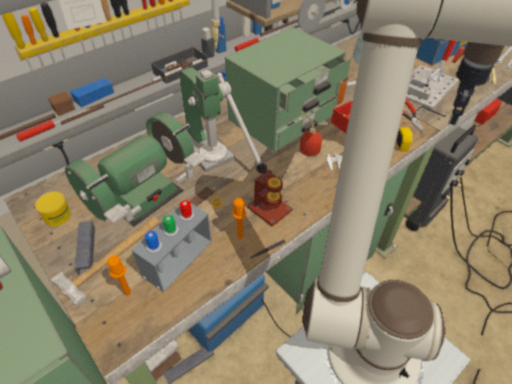

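View pics/side0.png

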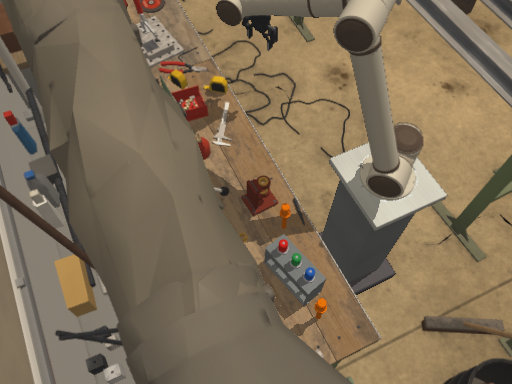

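Candidates in the scene view: green handle (224,169), blue (239,152) and red (208,186) in the stand. The orange look-alikes are at (262,117) and (207,239). I choose green, side view (259,296). The bracket is at (195,268), with a grey rod behind it ending near (165,258).

```bash
cat > m1.py <<'E'
from h import *
C={n:imaging.get_image(n) for n in('scene','side')}
P={n:{q:[d['location'] for d in nets.pinpoint(n,q)] for q in('mandrel_16','upper_bush','lower_bush','bracket','gauge_stand')} for n in C}
print(P)
def near(n,q,rc): 
    L=P[n][q]; return min(L,key=lambda l:np.hypot(l[0]-rc[0],l[1]-rc[1])) if L else None
def go(q,a,b,l):
    a=near('scene',q,a);b=near('side',q,b)
    x,e=tri([ray(C['scene'],a),ray(C['side'],b)]);print(l,np.round(a),np.round(b),np.round(x,1),e)
go('mandrel_16',(229,173),(262,297),'green');go('mandrel_16',(216,185),(248,281),'red');go('mandrel_16',(244,155),(276,311),'blue')
go('gauge_stand',(256,178),(275,294),'stand');go('lower_bush',(193,273),(192,262),'lower');go('bracket',(212,271),(201,261),'bracket')
r=ray(C['side'],near('side','upper_bush',(180,264)));print('up z123',onz(r,123))
p=C['scene']['pixels'][140:270,100:300];q=C['side']['pixels'][150:320,200:350]
f=lambda i:cv2.resize(i[:,:,::-1],(390,int(390*i.shape[0]/i.shape[1])),interpolation=cv2.INTER_CUBIC)
a,b=f(p),f(q);h=max(len(a),len(b));cv2.imwrite('pics/crop1.png',np.hstack([np.pad(i,((0,h-len(i)),(0,0),(0,0))) for i in(a,b)]))
E
python3 m1.py
```

```text
{'scene': {'mandrel_16': [[203.7, 236.6], [249.8, 155.3], [253.2, 140.8], [231.9, 171.2], [217.6, 186.7]], 'upper_bush': [[178.9, 274.7]], 'lower_bush': [[195.1, 275.0]], 'bracket': [[211.8, 272.2]], 'gauge_stand': [[254.5, 174.6], [195.5, 274.5]]}, 'side': {'mandrel_16': [[218.9, 251.4], [278.9, 311.0], [262.5, 295.5], [299.5, 282.3], [248.2, 281.2]], 'upper_bush': [[185.9, 264.3]], 'lower_bush': [[191.0, 261.1], [263.5, 296.6]], 'bracket': [[198.9, 263.3]], 'gauge_stand': [[273.0, 291.9]]}}
green [232. 171.] [262. 296.] [492.  193.1 117.7] [0.1, 0.1]
red [218. 187.] [248. 281.] [508.8 134.5 113.5] [2.8, 2.8]
blue [250. 155.] [279. 311.] [473.6 253.2 113.5] [4.2, 4.2]
stand [254. 175.] [273. 292.] [494.2 194.   23. ] [3.6, 3.6]
lower [195. 275.] [191. 261.] [ 457.  -114.9   56. ] [5.6, 5.6]
bracket [212. 272.] [199. 263.] [ 450.  -105.6    0.6] [0.8, 0.8]
up z123 [458.9971553  -87.04515606 123.        ]
```

View pics/crop1.png

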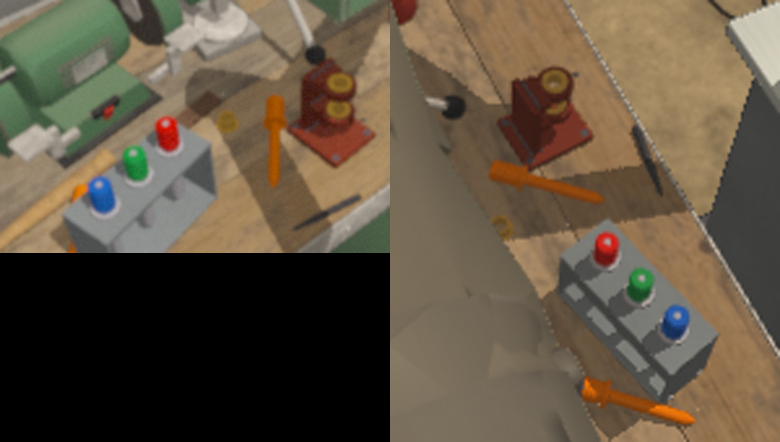

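The close crop confirms the green-handled mandrel in the middle hole of the stand. One orange look-alike lies between stand and bracket, another beyond the stand. I'll move up past the bracket and look with the wrist camera.

Request:
apply_moves([
  {"hand":1,"delta_pos":[-26,30,-20],"yaw":-0.12},
  {"hand":1,"delta_pos":[-52,61,-40],"yaw":-0.24},
  {"hand":1,"delta_pos":[-79,92,-55],"yaw":-0.36},
  {"hand":1,"delta_pos":[-105,123,-65],"yaw":-0.48},
  {"hand":1,"delta_pos":[-131,154,-75],"yaw":-0.6},
  {"hand":1,"delta_pos":[-158,185,-85],"yaw":-0.73},
  {"hand":1,"delta_pos":[-184,216,-90],"yaw":-0.85},
  {"hand":1,"delta_pos":[-210,247,-97],"yaw":-0.97},
  {"hand":1,"delta_pos":[-237,278,-97],"yaw":-1.09},
  {"hand":1,"delta_pos":[-263,309,-97],"yaw":-1.21},
  {"hand":1,"delta_pos":[-290,340,-97],"yaw":-1.33},
  {"hand":1,"delta_pos":[-310,364,-97],"yaw":-1.457},
])

```text
clock: 2.8
position: [387.2, -117.5, 332.2]
ee_rot: [0.802, -0.597, 0.001, -0.001]
contact_force: [1.0, -0.2, -0.3]
gripper_width: 85.2
grasp_force: 0.0
```

```bash
cat > w.py <<'E'
import sys
from h import *
from scipy.spatial.transform import Rotation as S
s=read_state();R=S.from_quat(s['ee_rot']).as_matrix()
print('t',s['clock'],'pos',np.round(s['position'],1),'x',np.round(R[:,0],3),'y',np.round(R[:,1],3),'z',np.round(R[:,2],3),'F',np.round(s['contact_force'],1),s['gripper_width'],s['grasp_force'],'j',np.round(s['joints'],2))
c=imaging.get_image('wrist');save(c,sys.argv[1]+'.png')
print(np.round(c['xyz'],1),np.round(rot(c)[:,2],2))
for q,z in(('mandrel_16',122),('upper_bush',123),('lower_bush',69),('bracket',0),('gauge_stand',0)):
    for d in nets.pinpoint('wrist',q)[:5]: print(q,np.round(d['location'],1),round(d['score'],2),np.round(onz(ray(c,d['location']),z),1))
E
python3 w.py w1
python3 - <<'E'
from h import *
C={n:imaging.get_image(n) for n in('scene','side')}
print(tri([ray(C['scene'],(166.7,261.5)),ray(C['side'],(190.4,223.8))]))
E
```

```text
t 2.8 pos [ 387.2 -117.5  332.2] x [ 0.287 -0.958  0.   ] y [-0.958 -0.287 -0.002] z [ 0.002  0.    -1.   ] F [ 1.  -0.2 -0.3] 85.18406680917317 0.0 j [ 0.11 -0.07 -0.3  -0.   -1.34  0.18]
[ 406.7 -183.8  471. ] [-0.08  0.27 -0.96]
mandrel_16 [171.7 174.6] 0.85 [496.9 -78.5 122. ]
upper_bush [162.1 211. ] 0.58 [ 453.4 -105.1  123. ]
bracket [151.5 224.8] 0.59 [ 451.2 -102.4    0. ]
gauge_stand [284.  167.2] 0.87 [497. 193.   0.]
(array([ 572.76448976, -169.44346734,   52.39920966]), [1.4, 1.4])
```

View pics/w1.png

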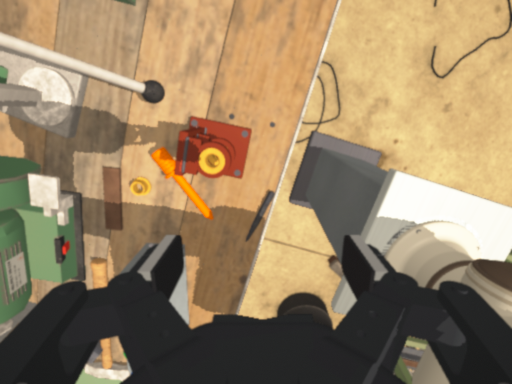

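The wrist view shows the upper bush at (162,211), the orange look-alike lying beside the bracket at (185,185), and the grey rod's knob at (92,153), well clear. On to the stand.

Request:
apply_moves([
  {"hand":1,"delta_pos":[-30,-21,0],"yaw":0},
  {"hand":1,"delta_pos":[-63,-44,5],"yaw":0},
  {"hand":1,"delta_pos":[-96,-67,10],"yaw":0},
  {"hand":1,"delta_pos":[-129,-90,15],"yaw":0},
  {"hand":1,"delta_pos":[-162,-114,20],"yaw":0},
  {"hand":1,"delta_pos":[-195,-138,25],"yaw":0},
  {"hand":1,"delta_pos":[-226,-160,30],"yaw":0},
  {"hand":1,"delta_pos":[-252,-178,35],"yaw":0},
  {"hand":1,"delta_pos":[-266,-188,40],"yaw":0},
  {"hand":1,"delta_pos":[-268,-190,42],"yaw":0},
  {"hand":1,"delta_pos":[-268,-190,42],"yaw":0},
])

```text
clock: 4.12
position: [494.6, 190.2, 288.3]
ee_rot: [0.8, -0.6, -0.0, 0.001]
contact_force: [0.6, -0.1, -0.7]
gripper_width: 85.4
grasp_force: 0.0
```

```bash
cat >> w.py <<'E'
h=cv2.cvtColor(c['pixels'],cv2.COLOR_RGB2HSV)
for n,lo,hi in(('green',45,80),('blue',100,125),('red',0,4)):
    m=((h[:,:,0]>=lo)&(h[:,:,0]<=hi)&(h[:,:,1]>150)&(h[:,:,2]>70)).astype(np.uint8)
    k,_,st,ce=cv2.connectedComponentsWithStats(m)
    for i in np.argsort(-st[1:,4])[:3]+1:
        if st[i,4]>80: print(n,st[i].tolist(),ce[i][::-1].round(1))
E
python3 w.py w2
```

```text
t 4.1167 pos [494.6 190.2 288.3] x [ 0.279 -0.96   0.001] y [-0.96  -0.279  0.003] z [-0.002 -0.002 -1.   ] F [ 0.6 -0.1 -0.7] 85.42930584365699 0.0 j [ 0.67  0.19 -0.13 -0.   -1.25 -0.39]
[514.2 124.1 427.1] [-0.08  0.27 -0.96]
mandrel_16 [124.1 260.5] 0.96 [511.7 135.7 122. ]
mandrel_16 [223.6 260.2] 0.77 [479.2 249.2 122. ]
mandrel_16 [176.5 262.6] 0.66 [492.9 191.8 122. ]
mandrel_16 [192.8 209.1] 0.66 [548.  228.4 122. ]
gauge_stand [161.5 260.3] 0.87 [494.8 196.4   0. ]
green [248, 170, 26, 31, 539] [184.5 260.8]
blue [248, 218, 24, 34, 614] [234.2 259.4]
red [79, 339, 25, 45, 585] [362.7  95.3]
red [249, 115, 28, 29, 563] [129.1 262.4]
```

View pics/w2.png

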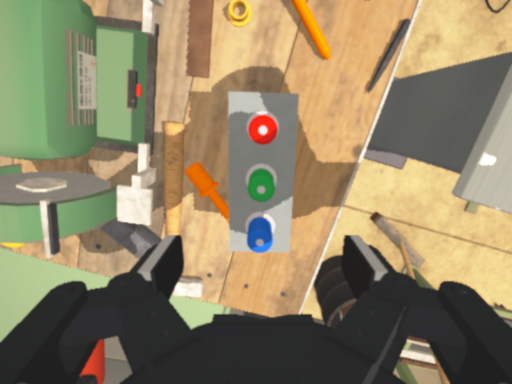

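The wrist view shows red (129,262), green (184,261) and blue (234,259) along the stand, aligned with the picture and midway between the fingers. I'll descend on green.

Request:
apply_moves([
  {"hand":1,"delta_pos":[-2.5,1.3,15],"yaw":0},
  {"hand":1,"delta_pos":[-2.5,1.3,40],"yaw":0},
  {"hand":1,"delta_pos":[-2.5,1.3,65],"yaw":0},
  {"hand":1,"delta_pos":[-2.5,1.3,85],"yaw":0},
  {"hand":1,"delta_pos":[-2.5,1.3,95],"yaw":0},
  {"hand":1,"delta_pos":[-2.5,1.3,100],"yaw":0},
])

```text
clock: 4.92
position: [492.0, 192.0, 188.6]
ee_rot: [0.8, -0.6, -0.0, 0.001]
contact_force: [-0.7, 0.6, 0.1]
gripper_width: 85.4
grasp_force: 0.0
```

```bash
python3 w.py w3; python3 - <<'E'
from h import *
c=imaging.get_image('wrist')
g=cv2.cvtColor(c['pixels'],cv2.COLOR_RGB2HSV)
import subprocess
for z in(150,160,169): print(z,onz(ray(c,(0,0)),z)[:0], end=' ')
m=(g[:,:,0]>=45)&(g[:,:,0]<=80)&(g[:,:,1]>120)&(g[:,:,2]>60); m[:,:220]=0; m[:,310:]=0
ys,xs=np.nonzero(m);print(xs.min(),xs.max(),ys.min(),ys.max())
E
```

```text
t 4.9167 pos [492.  192.  188.6] x [ 0.28  -0.96   0.001] y [-0.96  -0.28   0.002] z [-0.002 -0.001 -1.   ] F [-0.7  0.6  0.1] 85.41232295735303 0.0 j [ 0.68  0.26 -0.3  -0.   -1.02 -0.4 ]
[511.4 125.8 327.3] [-0.08  0.27 -0.96]
mandrel_16 [210.9 192.7] 0.98 [543.6 214.8 122. ]
mandrel_16 [265.3 256.5] 0.81 [480.2 248.4 122. ]
mandrel_16 [205.4 260.6] 0.78 [492.1 194.8 122. ]
mandrel_16 [130.5 260.3] 0.67 [508.7 138.2 122. ]
gauge_stand [170.9 257.5] 0.87 [496.8 193.6  -0. ]
green [237, 192, 41, 53, 1519] [217.8 257.4]
blue [237, 259, 37, 59, 1621] [287.3 255.5]
red [237, 112, 46, 46, 1507] [134.4 259.4]
red [88, 71, 11, 17, 170] [79.5 92.7]
150 [] 160 [] 169 [] 240 280 190 241
```

View pics/w3.png

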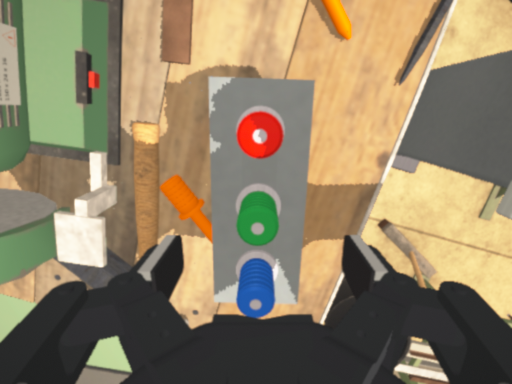

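Green's handle top is at (228,257), centred between the pads, with red and blue clear fore and aft. I'll descend the rest and close.

Request:
apply_moves([
  {"hand":1,"delta_pos":[-1.1,-0.8,10],"yaw":0},
  {"hand":1,"delta_pos":[-1.1,-0.8,20],"yaw":0},
  {"hand":1,"delta_pos":[-1.1,-0.8,27],"yaw":0},
  {"hand":1,"delta_pos":[-1.1,-0.8,29.5],"yaw":0},
  {"hand":0.2,"delta_pos":[-1.1,-0.8,29.5],"yaw":0},
  {"hand":-0.2,"delta_pos":[-1.1,-0.8,29.5],"yaw":0},
  {"hand":-0.6,"delta_pos":[-1.1,-0.8,29.5],"yaw":0},
  {"hand":-1,"delta_pos":[-1.1,-0.8,29.5],"yaw":0},
  {"hand":-1,"delta_pos":[-1.1,-0.8,29.5],"yaw":0},
  {"hand":-1,"delta_pos":[-1.1,-0.8,29.5],"yaw":0},
  {"hand":-1,"delta_pos":[-1.1,-0.8,29.5],"yaw":0},
  {"hand":-1,"delta_pos":[-1.1,-0.8,29.5],"yaw":0},
])

```text
clock: 6.27
position: [493.7, 194.5, 160.9]
ee_rot: [0.8, -0.6, 0.001, -0.001]
contact_force: [1.4, -0.6, 3.7]
gripper_width: 25.1
grasp_force: 58.9
```

Request:
apply_moves([
  {"hand":-1,"delta_pos":[0,0,-5],"yaw":0},
  {"hand":-1,"delta_pos":[0,0,-15],"yaw":0},
  {"hand":-1,"delta_pos":[0,0,-30],"yaw":0},
  {"hand":-1,"delta_pos":[0,0,-48],"yaw":0},
  {"hand":-1,"delta_pos":[0,0,-66],"yaw":0},
  {"hand":-1,"delta_pos":[0,0,-84],"yaw":0},
  {"hand":-1,"delta_pos":[0,0,-102],"yaw":0},
  {"hand":-1,"delta_pos":[0,0,-118],"yaw":0},
  {"hand":-1,"delta_pos":[0,0,-130],"yaw":0},
  {"hand":-1,"delta_pos":[0,0,-137],"yaw":0},
  {"hand":-1,"delta_pos":[0,0,-140],"yaw":0},
  {"hand":-1,"delta_pos":[0,0,-140],"yaw":0},
])

```text
clock: 7.27
position: [492.7, 194.0, 300.3]
ee_rot: [0.8, -0.6, -0.0, -0.0]
contact_force: [-0.3, -0.3, -2.5]
gripper_width: 25.0
grasp_force: 59.2
```

```bash
python3 w.py w4; python3 - <<'E'
from h import *
for n in('scene','side'):
    c=imaging.get_image(n); save(c,n+'4.png')
    for q in('mandrel_16','mandrel_nose'): print(n,q,[(np.round(d['location'],1).tolist(),round(d['score'],2)) for d in nets.pinpoint(n,q)])
    print(proj(c,[493.7,194.5,260]),proj(c,[493.7,194.5,152]))
E
```

```text
t 7.2667 pos [492.7 194.  300.3] x [ 0.28 -0.96 -0.  ] y [-0.96 -0.28  0.  ] z [-0.  0. -1.] F [-0.3 -0.3 -2.5] 25.048829601901893 59.212621450424194 j [ 0.68  0.18 -0.11 -0.   -1.28 -0.4 ]
[512.  127.6 439. ] [-0.08  0.27 -0.96]
mandrel_16 [215.9 262.3] 0.93 [476.6 247.6 122. ]
mandrel_16 [124.2 259.5] 0.83 [511.1 140.8 122. ]
mandrel_16 [185.1 209. ] 0.75 [550.1 227.3 122. ]
mandrel_16 [ 10.2 243.4] 0.37 [559.6  33.6 122. ]
upper_bush [153.8 258. ] 0.38 [503.4 173.8 123. ]
bracket [120.  261.7] 0.43 [509.3 138.6   0. ]
gauge_stand [157.4 257.6] 0.61 [499.1 197.6   0. ]
green [239, 201, 47, 64, 2210] [232.2 262.1]
red [249, 111, 27, 27, 510] [123.9 262. ]
red [42, 311, 15, 25, 219] [322.7  48.6]
scene mandrel_16 [([193.4, 161.6], 0.94), ([247.5, 155.9], 0.74), ([216.9, 185.7], 0.73), ([203.3, 237.2], 0.64)]
scene mandrel_nose [([234.0, 239.9], 0.86), ([221.6, 171.3], 0.8), ([291.1, 134.0], 0.72)]
[192.24510765 160.7170114 ] [223.0591265  168.15829655]
side mandrel_16 [([216.6, 254.4], 0.8), ([250.4, 282.2], 0.7), ([244.3, 301.2], 0.64), ([299.9, 285.6], 0.57), ([280.1, 310.8], 0.52)]
side mandrel_nose [([313.0, 317.7], 0.82), ([229.3, 281.1], 0.67), ([263.9, 291.9], 0.44)]
[243.93647042 299.66983401] [258.78522213 296.20562758]
```

View pics/w4.png

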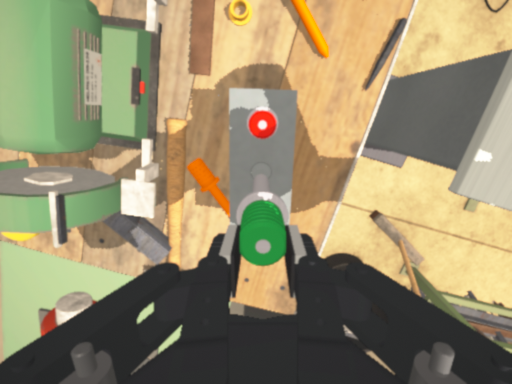

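The wrist view shows green held upright at (232,262), with its nose about (172,262), and red still in place. Nose height is about 153, so I must rise more before passing over red.

Request:
apply_moves([
  {"hand":-1,"delta_pos":[0,0,-12],"yaw":0},
  {"hand":-1,"delta_pos":[0,0,-32],"yaw":0},
  {"hand":-1,"delta_pos":[5,3,-46],"yaw":0},
  {"hand":-1,"delta_pos":[20,11,-50],"yaw":0},
  {"hand":-1,"delta_pos":[45,26,-50],"yaw":0},
  {"hand":-1,"delta_pos":[75,43,-50],"yaw":0},
  {"hand":-1,"delta_pos":[105,60,-50],"yaw":0},
  {"hand":-1,"delta_pos":[135,77,-50],"yaw":0},
  {"hand":-1,"delta_pos":[165,94,-45],"yaw":0},
  {"hand":-1,"delta_pos":[190,108,-38],"yaw":0},
  {"hand":-1,"delta_pos":[207,118,-32],"yaw":0},
  {"hand":-1,"delta_pos":[215,122,-30],"yaw":0},
])

```text
clock: 8.87
position: [433.7, -49.1, 329.0]
ee_rot: [0.799, -0.601, -0.001, 0.001]
contact_force: [-0.6, 1.5, -2.3]
gripper_width: 25.2
grasp_force: 59.4
```

Request:
apply_moves([
  {"hand":-1,"delta_pos":[0,0,10],"yaw":0},
  {"hand":-1,"delta_pos":[0,0,22],"yaw":0},
  {"hand":-1,"delta_pos":[0,0,30],"yaw":0},
  {"hand":-1,"delta_pos":[0,0,30],"yaw":0},
])

```text
clock: 9.2
position: [435.0, -46.0, 297.8]
ee_rot: [0.8, -0.6, -0.002, 0.001]
contact_force: [-0.3, 0.9, -2.6]
gripper_width: 25.3
grasp_force: 59.4
```

```bash
python3 w.py w5; python3 - <<'E'
import cv2
i=cv2.imread('pics/w5.png')[60:300,160:380];cv2.imwrite('pics/w5c.png',cv2.resize(i,None,fx=2.5,fy=2.5,interpolation=cv2.INTER_CUBIC))
E
```

```text
t 9.2 pos [435.  -46.  297.8] x [ 0.281 -0.96  -0.001] y [-0.96  -0.281  0.004] z [-0.005 -0.    -1.   ] F [-0.3  0.9 -2.6] 25.295937517134654 59.38829004764557 j [ 0.27  0.01 -0.31 -0.   -1.25  0.02]
[ 454.9 -112.3  436.4] [-0.08  0.27 -0.96]
mandrel_16 [143.7 207.7] 0.83 [504.1 -61.6 122. ]
mandrel_16 [216.2 260.7] 0.71 [420.2   7.4 122. ]
upper_bush [118.  257.9] 0.76 [ 456.4 -105.5  123. ]
lower_bush [115.  258.9] 0.83 [ 456.4 -108.4   69. ]
bracket [115.2 258.8] 0.57 [ 456.7 -107.4    0. ]
gauge_stand [272.3 191. ] 0.62 [499.7 197.5   0. ]
green [239, 201, 47, 64, 2231] [232.6 261.9]
```

View pics/w5c.png

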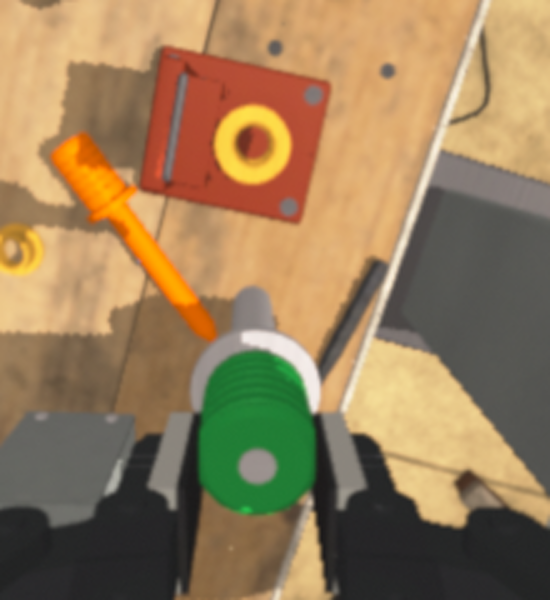

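The crop shows the upper bush flange at pixel (117,261), bore and lower bush nearly coaxial below it, and the nose at (176,260). I'll refine both by fits.

```bash
cat > f.py <<'E'
from h import *
from scipy.spatial.transform import Rotation as S
def flange(c,guess,z=123,r=24):
    h=cv2.cvtColor(c['pixels'],cv2.COLOR_RGB2HSV)
    m=((h[:,:,0]>=17)&(h[:,:,0]<=32)&(h[:,:,1]>110)&(h[:,:,2]>110)).astype(np.uint8)
    w=np.zeros_like(m);cv2.circle(w,(int(guess[1]),int(guess[0])),r,1,-1);m&=w
    cs=cv2.findContours(m,cv2.RETR_EXTERNAL,cv2.CHAIN_APPROX_NONE)[0];k=max(cs,key=cv2.contourArea)
    e=cv2.fitEllipse(cv2.convexHull(k));return e,onz(ray(c,(e[0][1],e[0][0])),z)
if __name__=='__main__':
    s=read_state();c=imaging.get_image('wrist');tz=s['position'][2]
    e,X=flange(c,(117.5,261));print('flange',e,X.round(1))
    for n,rc,z in(('top',(60+467/2.5-.3,160+257.5/2.5-.3),tz+8),('nose',(176,259.8),tz-147)):
        print(n,onz(ray(c,rc),z).round(1),'tcp',s['position'].round(1))
    p=c['pixels'][160:202,235:290]
    np.set_printoptions(linewidth=250)
    print(p[8:40:2,::2].mean(2).astype(int))
    D=[]
    for n in('scene','side'):
        C=imaging.get_image(n);u=nets.pinpoint(n,'upper_bush');
        if u: D.append(ray(C,u[0]['location']));print(n,u[0]['location'])
        print(n,[d['location'] for d in nets.pinpoint(n,'mandrel_nose')],proj(C,[435,-46,151]))
    D.append(ray(c,(e[0][1],e[0][0])));print(tri(D))
E
python3 f.py
```

```text
flange ((262.7926940917969, 117.97089385986328), (29.604511260986328, 30.636022567749023), 175.07821655273438) [ 453.7 -107.1  123. ]
top [436.1 -46.2 308.7] tcp [436.6 -46.1 300.7]
nose [439.8 -48.2 153.7] tcp [436.6 -46.1 300.7]
[[151 158 163 158 146 141 148 153 163 170 171 170 173 175 172 169 166 163 162 162 160 156 163 168 168 171 172 171]
 [154 160 161 153 145 145 149 156 170 172 170 171 171 172 172 166 164 163 165 164 161 158 165 167 166 168 170 171]
 [143 157 156 152 148 150 151 158 171 170 169 170 172 170 167 161 161 162 163 167 164 165 169 167 166 167 168 170]
 [134 148 145 146 150 154 157 165 171 167 168 160 150 146 152 157 160 159 162 166 164 167 169 168 171 172 173 173]
 [139 132 139 143 154 161 160 167 170 165 149 131 129 131 137 148 159 158 161 163 164 168 169 170 173 173 173 172]
 [141 137 131 130 122 147 132 153 159 152 127 127 129 131 137 143 157 160 162 161 165 169 168 169 173 173 170 168]
 [139 138 132 111 100 103 103 110 113 115 122 128 129 131 136 143 154 164 165 162 167 171 169 169 172 173 170 168]
 [114 113 108  98 101  98 102 105 103 110 123 129 131 132 135 14
[... 550 characters left out ...]
31 142 183 200 200 201 190 180 161 133 135 166 164 165 167 167 170 170 166]
 [107 104 103 103  98  99 120 131 145 152 156 187 230 233 233 232 230 228 222 193 165 162 167 169 168 169 167 165]
 [107 106 106 104 107 121 142 150 151 151 153 175 226 232 233 233 231 232 235 234 226 195 169 170 168 166 165 163]
 [107 109 109 107 123 145 151 150 150 152 153 155 160 179 186 219 226 232 235 234 234 234 209 171 165 164 164 151]]
scene [182.4, 277.8]
scene [[231.9, 239.1], [187.5, 261.4], [291.9, 133.2]] [189.37994668 260.95517032]
side [183.1, 261.8]
side [[227.9, 280.2], [189.2, 275.9], [311.3, 317.8]] [188.56072918 276.87154704]
(array([ 453.56546528, -111.67450905,  112.37116878]), [10.1, 6.5, 4.7])
```

```bash
python3 - <<'E'
from h import *
import json
s=read_state();c=imaging.get_image('wrist');np.save('pics/w6.npy',c['pixels'])
print(s['position'].round(2),c['xyz'],[c[k] for k in('fx','cx','cy')])
p=c['pixels'].astype(int)
print('row118 G-B:',[(x,p[118,x].tolist()) for x in range(240,284)])
print('col261:',[(y,p[y,261].tolist()) for y in range(98,140)])
t=s['position'];
def circ(z,r):
    a=np.linspace(0,2*np.pi,73);q=np.array([proj(c,[t[0]+r*np.cos(b),t[1]+r*np.sin(b),z]) for b in a]);return 'rows %.1f %.1f cols %.1f %.1f'%(q[:,0].min(),q[:,0].max(),q[:,1].min(),q[:,1].max())
o=t[2]-39
for n,z,r in(('top',o+47,14),('collar',o+5,18),('rim',o-96,8),('tip',o-108,2.5)):print(n,circ(z,r))
print('shank edges',[(y,[x for x in range(245,280) if abs(p[y,x].sum()-p[y,x-1].sum())>35]) for y in range(172,186)])
E
```

```text
[436.12 -46.5  300.2 ] [ 455.35560896 -112.83385335  438.9546131 ] [269.9307180270411, 262.3221140219681, 190.6837809017643]
row118 G-B: [(240, [180, 75, 49]), (241, [179, 74, 48]), (242, [179, 74, 49]), (243, [179, 74, 49]), (244, [179, 74, 49]), (245, [167, 71, 45]), (246, [151, 78, 40]), (247, [206, 137, 51]), (248, [248, 198, 66]), (249, [252, 214, 70]), (250, [252, 214, 71]), (251, [253, 215, 72]), (252, [253, 216, 73]), (253, [252, 211, 71]), (254, [244, 190, 64]), (255, [199, 139, 50]), (256, [148, 92, 41]), (257, [122, 61, 36]), (258, [114, 50, 35]), (259, [115, 50, 35]), (260, [121, 53, 36]), (261, [145, 62, 42]), (262, [174, 74, 48]), (263, [183, 77, 51]), (264, [183, 77, 51]), (265, [183, 78, 52]), (266, [183, 78, 53]), (267, [183, 79, 51]), (268, [182, 94, 50]), (269, [181, 116, 48]), (270, [194, 136, 49]), (271, [233, 173, 59]), (272, [251, 209, 69]), (273, [253, 218, 72]), (274, [253, 220, 73]), (275, [253, 221, 74]), (276, [253, 211, 73]), (277, [243, 170, 67]), (278, [205, 109, 56]), (279, [184, 80, 52]), (280, [183, 78, 52]), (281, [183, 79, 52]), (282, [184, 79, 53]
[... 612 characters left out ...]
, (124, [200, 127, 51]), (125, [220, 155, 55]), (126, [229, 167, 57]), (127, [243, 187, 62]), (128, [251, 210, 70]), (129, [253, 219, 73]), (130, [253, 220, 73]), (131, [253, 219, 73]), (132, [252, 213, 71]), (133, [247, 186, 67]), (134, [222, 132, 57]), (135, [188, 87, 51]), (136, [179, 73, 49]), (137, [179, 73, 49]), (138, [179, 73, 49]), (139, [179, 73, 49])]
top rows 222.2 269.1 cols 235.8 287.9
collar rows 192.1 241.0 cols 235.7 288.1
rim rows 173.7 188.6 cols 254.3 269.6
tip rows 176.3 180.8 cols 259.7 264.3
shank edges [(172, []), (173, []), (174, []), (175, []), (176, [255, 256]), (177, [255]), (178, [254]), (179, []), (180, []), (181, []), (182, []), (183, []), (184, []), (185, [])]
```

Shank silhouette matches an upright mandrel on the TCP axis to within a pixel. The bush lies 63.4 mm along tool x and 0.6 along y.

Request:
apply_moves([
  {"hand":-1,"delta_pos":[10,0.1,0],"yaw":0},
  {"hand":-1,"delta_pos":[25,0.3,0],"yaw":0},
  {"hand":-1,"delta_pos":[42,0.5,0],"yaw":0},
  {"hand":-1,"delta_pos":[55,0.6,0],"yaw":0},
  {"hand":-1,"delta_pos":[62,0.6,0],"yaw":0},
  {"hand":-1,"delta_pos":[63.4,0.6,0],"yaw":0},
  {"hand":-1,"delta_pos":[63.4,0.6,0],"yaw":0},
  {"hand":-1,"delta_pos":[63.4,0.6,0],"yaw":0},
  {"hand":-1,"delta_pos":[63.4,0.6,0],"yaw":0},
])

```text
clock: 10.65
position: [453.1, -107.1, 300.2]
ee_rot: [0.8, -0.6, -0.0, -0.0]
contact_force: [-0.9, 0.4, -3.2]
gripper_width: 25.1
grasp_force: 59.4
```

```bash
cat > v.py <<'E'
import sys
from h import *
from scipy.optimize import least_squares
for _ in range(4): c=imaging.get_image('wrist')
s=read_state();save(c,sys.argv[1]+'.png');t=s['position']
print(t.round(2),s['contact_force'].round(1),s['wrist_torque'].round(2))
h=cv2.cvtColor(c['pixels'],cv2.COLOR_RGB2HSV);p=proj(c,[453.7,-107.1,123])
m=((h[:,:,0]>=15)&(h[:,:,0]<=32)&(h[:,:,1]>110)&(h[:,:,2]>110)).astype(np.uint8)
w=np.zeros_like(m);cv2.circle(w,(int(p[1]),int(p[0])),21,1,-1);m&=w
k=max(cv2.findContours(m,cv2.RETR_EXTERNAL,cv2.CHAIN_APPROX_NONE)[0],key=cv2.contourArea)[:,0]
W=np.array([onz(ray(c,(y,x)),123)[:2] for x,y in k])
f=lambda q:np.hypot(*(W-q[:2]).T)-16.6
r=least_squares(f,W.mean(0),loss='soft_l1',f_scale=.5);print('bush',r.x.round(1),'rms',np.sqrt(np.mean(r.fun**2)).round(2),len(k),'proj',p.round(1))
def circ(z,rr):
    q=np.array([proj(c,[t[0]+rr*np.cos(b),t[1]+rr*np.sin(b),z]) for b in np.linspace(0,6.28,73)]);return 'rows %.1f %.1f cols %.1f %.1f'%(q[:,0].min(),q[:,0].max(),q[:,1].min(),q[:,1].max())
print('rim',circ(t[2]-135,8),'collar',circ(t[2]-34,18))
i=c['pixels'][120:270,180:340,::-1];cv2.imwrite('pics/'+sys.argv[1]+'c.png',cv2.resize(i,None,fx=4,fy=4,interpolation=cv2.INTER_CUBIC))
E
python3 v.py w7
```

```text
[ 453.24 -107.14  300.24] [-0.  -0.4 -2.6] [-0.02  0.01 -0.01]
bush [ 453.8 -107.9] rms 4.57 88 proj [172.5 261.6]
rim rows 173.7 188.6 cols 254.3 269.6 collar rows 192.1 241.0 cols 235.7 288.1
```

View pics/w7c.png

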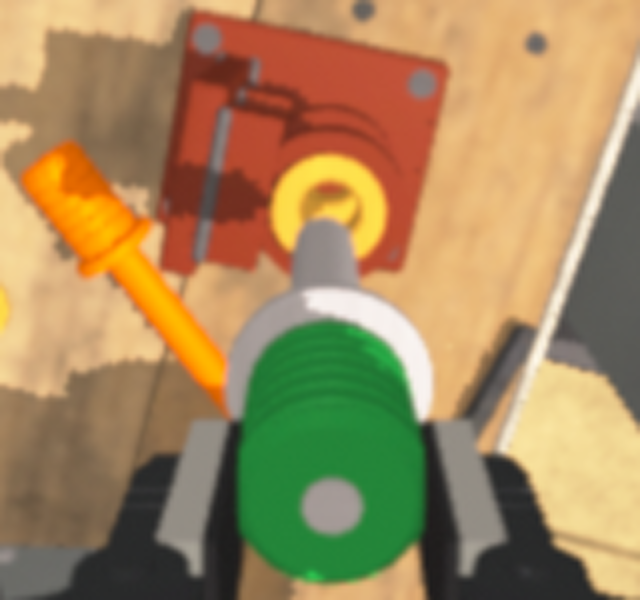

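The crop shows the nose at crop (222,326) just short of the flange centre (211,329): about 0.8 mm off in tool y and 0.5 in x. I'll correct that and lower the nose tip to the bush.

Request:
apply_moves([
  {"hand":-1,"delta_pos":[0.5,0.8,3],"yaw":0},
  {"hand":-1,"delta_pos":[0.5,0.8,9],"yaw":0},
  {"hand":-1,"delta_pos":[0.5,0.8,16],"yaw":0},
  {"hand":-1,"delta_pos":[0.5,0.8,22],"yaw":0},
  {"hand":-1,"delta_pos":[0.5,0.8,27],"yaw":0},
  {"hand":-1,"delta_pos":[0.5,0.8,31],"yaw":0},
  {"hand":-1,"delta_pos":[0.5,0.8,34],"yaw":0},
  {"hand":-1,"delta_pos":[0.5,0.8,36],"yaw":0},
  {"hand":-1,"delta_pos":[0.5,0.8,36],"yaw":0},
  {"hand":-1,"delta_pos":[0.5,0.8,36],"yaw":0},
])

```text
clock: 11.68
position: [452.8, -108.3, 264.2]
ee_rot: [0.8, -0.6, 0.0, -0.0]
contact_force: [-0.8, 0.0, -3.0]
gripper_width: 25.3
grasp_force: 59.4
```

```bash
sed -i 's/^i=.*/i=c["pixels"][125:245,190:330,::-1];cv2.imwrite("pics\/"+sys.argv[1]+"c.png",cv2.resize(i,None,fx=5,fy=5,interpolation=cv2.INTER_CUBIC))/' v.py; python3 v.py w8
```

```text
[ 452.81 -108.23  264.42] [ 0.3 -0.1 -2.7] [ 0.04 -0.01 -0.01]
bush [ 453.7 -107.4] rms 4.35 114 proj [180.6 261. ]
rim rows 173.8 188.6 cols 254.4 269.7 collar rows 192.1 241.1 cols 235.7 288.2
```

View pics/w8c.png

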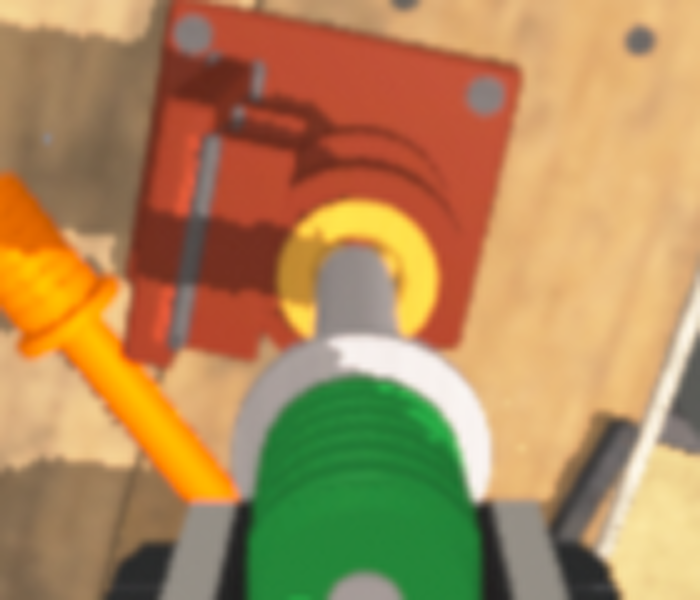

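```bash
python3 - <<'E'
from h import *
i=cv2.imread('pics/w8.png').astype(int)  # BGR
g=np.clip(i[:,:,2]-i[:,:,0],-50,255)  # R-B: grey ~0
for y in range(170,193,2): print(y,[f'{x}:{g[y,x]}' for x in list(range(243,261))+list(range(264,282))])
print('col261',[(y,g[y,261]) for y in range(160,180)])
E
```

```text
170 ['243:88', '244:93', '245:101', '246:105', '247:113', '248:130', '249:159', '250:181', '251:181', '252:181', '253:182', '254:181', '255:179', '256:177', '257:177', '258:176', '259:177', '260:178', '264:177', '265:176', '266:179', '267:179', '268:176', '269:177', '270:179', '271:180', '272:181', '273:173', '274:153', '275:141', '276:140', '277:138', '278:138', '279:136', '280:131', '281:127']
172 ['243:82', '244:84', '245:81', '246:86', '247:101', '248:126', '249:153', '250:170', '251:173', '252:170', '253:162', '254:174', '255:182', '256:182', '257:178', '258:170', '259:167', '260:166', '264:179', '265:180', '266:182', '267:180', '268:177', '269:177', '270:179', '271:179', '272:177', '273:180', '274:180', '275:161', '276:140', '277:138', '278:138', '279:137', '280:137', '281:136']
174 ['243:83', '244:82', '245:84', '246:101', '247:127', '248:140', '249:144', '250:145', '251:145', '252:146', '253:142', '254:136', '255:129', '256:113', '257:90', '258:72', '259:56', '260:47', '264:95', '265:126', '266:159', '267:176', '268:182', '269:181', '270:180', '271:178', '272:177', '273:178',
[... 3315 characters left out ...]
254:13', '255:14', '256:14', '257:15', '258:17', '259:17', '260:16', '264:17', '265:17', '266:17', '267:17', '268:17', '269:30', '270:66', '271:96', '272:102', '273:102', '274:114', '275:128', '276:135', '277:138', '278:138', '279:138', '280:136', '281:128']
col261 [(160, np.int64(137)), (161, np.int64(137)), (162, np.int64(138)), (163, np.int64(139)), (164, np.int64(149)), (165, np.int64(175)), (166, np.int64(180)), (167, np.int64(178)), (168, np.int64(176)), (169, np.int64(177)), (170, np.int64(179)), (171, np.int64(181)), (172, np.int64(169)), (173, np.int64(114)), (174, np.int64(50)), (175, np.int64(19)), (176, np.int64(13)), (177, np.int64(13)), (178, np.int64(12)), (179, np.int64(12))]
```

The nose sits in the bush mouth. Shank centre is at column 260.8 against flange 261.5, so I correct +0.8 in y and -0.5 in x, then ease the full-thickness shank in.

Request:
apply_moves([
  {"hand":-1,"delta_pos":[-0.5,0.8,0],"yaw":0},
  {"hand":-1,"delta_pos":[-0.5,0.8,1],"yaw":0},
  {"hand":-1,"delta_pos":[-0.5,0.8,3],"yaw":0},
  {"hand":-1,"delta_pos":[-0.5,0.8,5],"yaw":0},
  {"hand":-1,"delta_pos":[-0.5,0.8,7],"yaw":0},
  {"hand":-1,"delta_pos":[-0.5,0.8,9],"yaw":0},
  {"hand":-1,"delta_pos":[-0.5,0.8,11],"yaw":0},
  {"hand":-1,"delta_pos":[-0.5,0.8,12],"yaw":0},
  {"hand":-1,"delta_pos":[-0.5,0.8,12],"yaw":0},
  {"hand":-1,"delta_pos":[-0.5,0.8,12],"yaw":0},
])

```text
clock: 12.72
position: [451.8, -108.0, 252.1]
ee_rot: [0.8, -0.6, -0.0, 0.0]
contact_force: [-0.1, 0.2, -2.7]
gripper_width: 25.3
grasp_force: 59.4
```

```bash
cat > g.py <<'E'
from h import *
F=[];T=[];P=[]
for _ in range(5): c=imaging.get_image('wrist');s=read_state();F.append(s['contact_force']);T.append(s['wrist_torque']);P.append(s['position'])
print('pos',np.mean(P,0).round(2),'F',np.mean(F,0).round(2),'T',np.mean(T,0).round(3),s['clock'],s['grasp_force'])
i=c['pixels'].astype(int);g=i[:,:,0]-i[:,:,2];t=np.mean(P,0)
print('bushproj',proj(c,[453.7,-107.1,123]).round(1),'axis@123',proj(c,[t[0],t[1],123]).round(1))
def cr(v,th,xs): return [round(float(xs[k]+(th-v[k])/(v[k+1]-v[k])),1) for k in range(len(v)-1) if (v[k]-th)*(v[k+1]-th)<0]
for y in range(176,204,3):
    xs=np.arange(235,290);G=i[y,xs,1]
    print(y,'shank',cr(g[y,xs],70,xs),'gold',cr(i[y,xs,1],140,xs))
save(c,'last.png')
E
python3 g.py
```

```text
pos [ 451.81 -107.96  252.2 ] F [ 0.23 -0.14 -2.73] T [0.01  0.008 0.001] 12.9667 59.4191175699234
bushproj [182.9 260. ] axis@123 [182.6 262. ]
176 shank [255.0, 264.7] gold [251.5, 260.5, 275.2, 286.3]
179 shank [253.4, 267.3] gold [261.5, 276.4, 285.5]
182 shank [252.3, 268.2] gold [276.8, 284.8]
185 shank [252.3, 268.4] gold [261.3, 276.8, 284.2]
188 shank [252.4, 268.4] gold [244.6, 251.4, 261.5, 276.1, 283.3]
191 shank [252.7, 269.1] gold [245.5, 253.5, 255.2, 274.7, 282.7]
194 shank [248.3, 275.8] gold [247.7, 275.2, 281.9]
197 shank [243.3, 279.9] gold [240.6, 242.6, 245.2]
200 shank [240.1, 282.5] gold [235.2, 238.9, 257.2, 264.3]
203 shank [238.4, 284.7] gold [249.7, 265.8]
```

No contact, and the shank is now centred (260.35 vs 260.4). I continue down to just above the lower bush.

Request:
apply_moves([
  {"hand":-1,"delta_pos":[0,0,2],"yaw":0},
  {"hand":-1,"delta_pos":[0,0,5],"yaw":0},
  {"hand":-1,"delta_pos":[0,0,9],"yaw":0},
  {"hand":-1,"delta_pos":[0,0,13],"yaw":0},
  {"hand":-1,"delta_pos":[0,0,17],"yaw":0},
  {"hand":-1,"delta_pos":[0,0,21],"yaw":0},
  {"hand":-1,"delta_pos":[0,0,25],"yaw":0},
  {"hand":-1,"delta_pos":[0,0,28],"yaw":0},
  {"hand":-1,"delta_pos":[0,0,30],"yaw":0},
  {"hand":-1,"delta_pos":[0,0,30],"yaw":0},
])

```text
clock: 13.8
position: [451.7, -107.9, 221.6]
ee_rot: [0.8, -0.6, -0.0, 0.0]
contact_force: [0.1, 0.8, -2.7]
gripper_width: 25.2
grasp_force: 59.4
```

```bash
python3 g.py
```

```text
pos [ 451.75 -107.94  222.13] F [ 0.45 -0.03 -2.36] T [ 0.103 -0.112 -0.001] 14.05 59.345696568489075
bushproj [191.1 259.6] axis@123 [190.8 261.9]
176 shank [] gold [248.9, 270.7]
179 shank [] gold [245.8, 273.9, 288.5]
182 shank [257.8, 261.6] gold [276.1, 287.8]
185 shank [252.4, 267.1] gold [277.4, 287.2]
188 shank [252.2, 268.6] gold [278.2, 286.3]
191 shank [251.6, 269.3] gold [255.8, 278.6, 285.7]
194 shank [248.1, 273.8] gold [278.1, 285.0]
197 shank [244.5, 279.4] gold [242.5, 279.2, 284.2]
200 shank [240.9, 282.3] gold [242.4, 257.8, 264.2, 282.9, 283.1]
203 shank [238.8, 284.5] gold [240.2, 266.2]
```

A faint touch shows (0.1 N m); both image and moment say to go about 0.5 mm back in tool y.

Request:
apply_moves([
  {"hand":-1,"delta_pos":[-0.1,-0.3,0],"yaw":0},
  {"hand":-1,"delta_pos":[-0.2,-0.6,0],"yaw":0},
  {"hand":-1,"delta_pos":[-0.2,-0.6,0],"yaw":0},
])

```text
clock: 14.3
position: [452.2, -107.6, 222.2]
ee_rot: [0.8, -0.6, 0.0, 0.0]
contact_force: [-0.8, 0.8, -2.5]
gripper_width: 25.0
grasp_force: 59.3
```

```bash
python3 g.py; python3 - <<'E'
from h import *
i=cv2.imread('pics/last.png');print('col260 G',[int(i[y,260,1]) for y in range(165,190)])
cv2.imwrite('pics/lc.png',cv2.resize(i[150:250,190:330],None,fx=5,fy=5,interpolation=cv2.INTER_CUBIC))
E
```

```text
pos [ 452.22 -107.62  222.13] F [ 0.04  0.08 -2.34] T [0.033 0.01  0.025] 14.55 59.32406008243561
bushproj [190.9 260.2] axis@123 [190.8 261.9]
176 shank [] gold [249.2, 271.5]
179 shank [] gold [246.2, 274.7, 288.9]
182 shank [257.7, 263.1] gold [246.7, 276.7, 288.2]
185 shank [252.4, 267.6] gold [278.1, 287.5]
188 shank [252.0, 268.9] gold [261.5, 278.8, 286.7]
191 shank [251.4, 269.6] gold [255.2, 279.0]
194 shank [247.4, 274.4] gold [248.3, 278.7, 285.5]
197 shank [243.8, 279.8] gold [279.6, 284.7]
200 shank [240.9, 282.5] gold [242.2, 264.9, 282.8, 283.3]
203 shank [238.5, 284.6] gold [239.9, 249.7, 264.8]
col260 G [66, 74, 74, 74, 74, 75, 80, 119, 184, 221, 227, 227, 227, 227, 223, 203, 172, 148, 140, 139, 138, 139, 139, 139, 138]
```

View pics/lc.png

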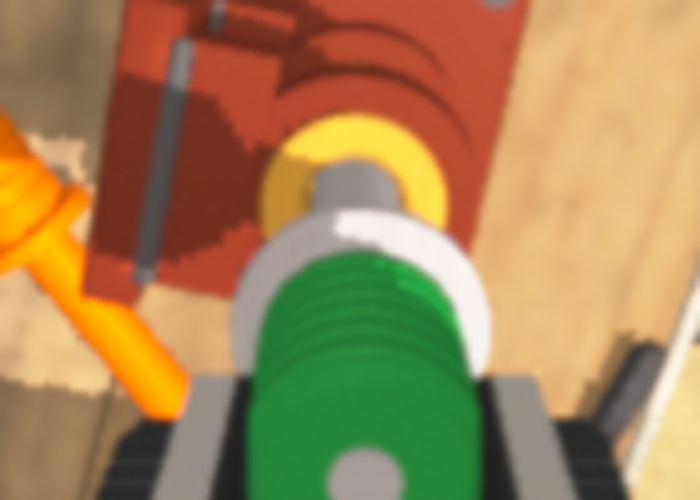

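Force is back to nil; the shank stands about 0.4 mm right of the flange centre (356 vs 353). I'll trim a little and start into the lower bush.

Request:
apply_moves([
  {"hand":-1,"delta_pos":[0,-0.3,1],"yaw":0},
  {"hand":-1,"delta_pos":[0,-0.3,3],"yaw":0},
  {"hand":-1,"delta_pos":[0,-0.3,5],"yaw":0},
  {"hand":-1,"delta_pos":[0,-0.3,7],"yaw":0},
  {"hand":-1,"delta_pos":[0,-0.3,9],"yaw":0},
  {"hand":-1,"delta_pos":[0,-0.3,11],"yaw":0},
  {"hand":-1,"delta_pos":[0,-0.3,12],"yaw":0},
  {"hand":-1,"delta_pos":[0,-0.3,12],"yaw":0},
])

```text
clock: 15.22
position: [452.4, -107.5, 209.8]
ee_rot: [0.8, -0.6, -0.0, 0.0]
contact_force: [-0.2, -0.1, -3.0]
gripper_width: 25.2
grasp_force: 59.3
```

```bash
python3 g.py | head -2
```

```text
pos [ 452.61 -107.53  210.15] F [-0.05 -0.11 -3.02] T [ 0.024 -0.007 -0.005] 15.4667 59.345696568489075
bushproj [194.7 260.7] axis@123 [194.6 262. ]
```

Request:
apply_moves([
  {"hand":-1,"delta_pos":[0,0,1],"yaw":0},
  {"hand":-1,"delta_pos":[0,0,2.5],"yaw":0},
  {"hand":-1,"delta_pos":[0,0,4],"yaw":0},
  {"hand":-1,"delta_pos":[0,0,5.5],"yaw":0},
  {"hand":-1,"delta_pos":[0,0,7],"yaw":0},
  {"hand":-1,"delta_pos":[0,0,8.5],"yaw":0},
  {"hand":-1,"delta_pos":[0,0,10],"yaw":0},
  {"hand":-1,"delta_pos":[0,0,10],"yaw":0},
])

```text
clock: 16.13
position: [452.3, -107.5, 199.7]
ee_rot: [0.8, -0.6, -0.0, 0.0]
contact_force: [-0.2, -0.4, -3.2]
gripper_width: 25.0
grasp_force: 59.3
```

```bash
python3 g.py | head -2
```

```text
pos [ 452.57 -107.53  200.1 ] F [-0.07 -0.3  -2.65] T [ 0.006 -0.005  0.006] 16.3833 59.34718072414398
bushproj [198.2 260.6] axis@123 [198.1 262. ]
```

The shank has entered the lower bush without contact. Down to the final height (TCP about 174).

Request:
apply_moves([
  {"hand":-1,"delta_pos":[0,0,1.5],"yaw":0},
  {"hand":-1,"delta_pos":[0,0,4],"yaw":0},
  {"hand":-1,"delta_pos":[0,0,6.5],"yaw":0},
  {"hand":-1,"delta_pos":[0,0,9],"yaw":0},
  {"hand":-1,"delta_pos":[0,0,11.5],"yaw":0},
  {"hand":-1,"delta_pos":[0,0,14],"yaw":0},
  {"hand":-1,"delta_pos":[0,0,16.5],"yaw":0},
  {"hand":-1,"delta_pos":[0,0,19],"yaw":0},
  {"hand":-1,"delta_pos":[0,0,21.5],"yaw":0},
  {"hand":-1,"delta_pos":[0,0,24],"yaw":0},
  {"hand":-1,"delta_pos":[0,0,26],"yaw":0},
  {"hand":-1,"delta_pos":[0,0,26],"yaw":0},
])

```text
clock: 17.38
position: [452.5, -107.5, 173.7]
ee_rot: [0.8, -0.6, -0.0, 0.0]
contact_force: [0.1, -0.2, -1.9]
gripper_width: 25.3
grasp_force: 59.4
```

```bash
python3 g.py | head -2; python3 - <<'E'
from h import *
C={n:imaging.get_image(n) for n in('scene','side')}
for n in C:
    save(C[n],n+'9.png');L=[d['location'] for d in nets.pinpoint(n,'mandrel_16')];print(n,np.round(L,1).tolist(),proj(C[n],[452.6,-107.5,135]).round(1))
    p=proj(C[n],[452.6,-107.5,135]).astype(int);i=C[n]['pixels'][p[0]-35:p[0]+45,p[1]-40:p[1]+40,::-1];C[n]['i']=cv2.resize(i,(400,400),interpolation=cv2.INTER_CUBIC)
cv2.imwrite('pics/fin.png',np.hstack([C[n]['i'] for n in C]))
E
```

```text
pos [ 452.58 -107.52  174.13] F [-0.13 -0.27 -2.87] T [ 0.017 -0.002  0.007] 17.6333 59.36215281486511
bushproj [208.8 260.4] axis@123 [208.7 261.9]
scene [[216.7, 187.1], [246.4, 155.2], [202.6, 238.0], [179.2, 276.3]] [178.9 273.8]
side [[297.3, 286.4], [276.5, 312.4], [177.7, 262.6], [249.1, 281.5], [153.6, 198.3]] [178.5 263.4]
```

View pics/fin.png

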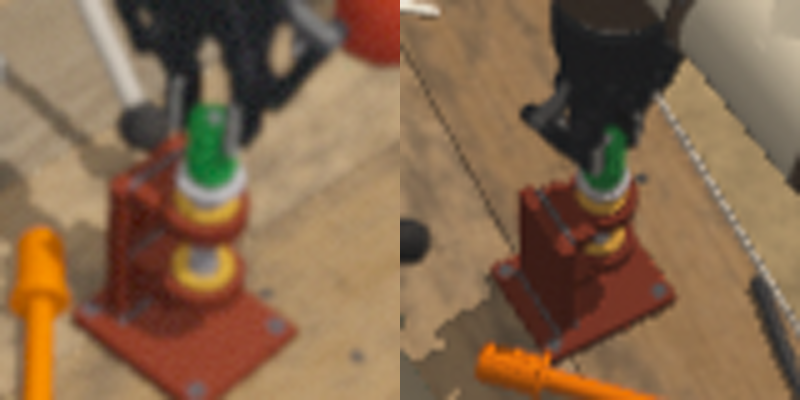

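The final crop shows the shank passing through both bushes, the collar a little clear above the upper flange, and the bracket unmoved. No contact force shows beyond the mandrel's weight.

```bash
python3 -c "
from bench import workorder; print(workorder.job_done())"
```

```text
the job is handed in; nothing more can be done
None
```

The green 16 mm mandrel went down through the upper bush and then the lower one, with only a brief light touch in the upper bush; the arm still holds it upright, full-thickness shank out below the lower bush, collar about 12–13 mm clear of the upper one, and the job is handed in.

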